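# Open the findings tin with the palette knife and lay out the craft bench

### The arm

A 6-joint arm with a two-finger parallel gripper is mounted at the origin on the work surface. World frame = base frame: x ahead of the robot, y to its left, z up, the work surface at z = 0. Lengths are in m, angles in rad, forces in N, time in s.
With the tool pointing down it reaches from about 0.4 to 0.925 m from the base axis. Payload 12.5 kg.
Tool frame: the origin (TCP) lies at the very end of the fingers, on their centre line; the grasp point (between the pads) lies 19 mm behind it; z points along the fingers, y is the line along which they close (so a half turn about z gives the same grasp; the last joint's range is limited). The gripper opens to 95 mm and grips with 3 to 60 N. Pads are 20 mm wide; open, the fingers measure 119 mm over their backs; the gripper's body (75 mm by 180 mm) begins 59 mm behind the grasp point.
Start: joints at [1.231, 0.491, 1.559, -0, 1.092, -0.106], TCP at [0.145, 0.608, 0.215] pointing down, gripper open.
Joint ranges: [-3.1, 3.1], [-0.84, 2.19], [0.05, 2.79], [-1.13, 4.28], [0.06, 2.93], [-2.69, 2.69]. Speed limits (rad/s): [2.22, 2.22, 2.79, 3.14, 3.14, 3.14].

### API

Orientations are given as [roll, pitch, yaw] about the fixed x, y, z axes, in that order (R = Rz(yaw) Ry(pitch) Rx(roll)).
In Python, from plant import * gives the robot as it stands.
- The arm moves only by the shell command python3 -m creep 'ROWS' [OPENING] [FORCE]. ROWS is rows parted by semicolons, their numbers by spaces, 1 to 20 of them, each of 4 numbers: dx, dy, dz in m, then a turn about the tool's z in rad; each row is the pose to reach, as a shift and turn from the pose commanded when the command began, along the tool's axes at that moment; what a row does not reach only later rows make up. A row lasts 1/12 s, in which the tool goes at most 0.0417 m and 0.125 rad, less where a joint would pass 70% of its speed; a pose out of reach is approached as far as the arm can. OPENING is the finger opening in m, set as the command begins (- or left out keeps the last). The fingers move at their own pace and stop on an object; FORCE is the grip in N (left out, the last holds). Time passes only in rows, so rows that do not move let the fingers close. It prints the time, the measured TCP pose, the force, the opening and the grip force at its end.
- read_state(): the state, without advancing time (a new reading comes with each control period).
- snapshot(name): name is "scene" or "top" or "wrist"; returns a dict with "img" (480x640x3 uint8, red, green, blue), "camera_matrix" (3x3 intrinsics, pixels), "k1" (the pictures are not rectified: a ray, as slopes to the right and down, at radius r is drawn at 1 + k1 r^2 times it, then the intrinsics apply), "position" and "attitude" of the camera in the world. Camera axes: x right, y down, z forward; pixel columns grow to the right and rows downward; lengths in m; the calibration is good to about 2 mm. A picture is of the moment at which its call begins. There is no depth.
- hand_in(): hands the job in; it is judged then, once.
The state is a dict: "time": time; "qpos": joint angles; "qd": joint speeds; "joint_efforts": joint torques, N m; "tcp_pos": TCP position; "orientation": TCP orientation; "ft_force": force on the tool from outside, world axes, zero at the start; "ft_torque": the same for the moment, N m; "width": finger opening in m; "grip_force": force on a finger pad.
Only numpy, scipy, OpenCV 4.12 (cv2) and the standard library are available. Lean on these libraries where they do the work, as an engineer would, in place of code of your own. Each camera call takes 0.05 s, during which the arm holds its last target. There are 200 camera calls.

### The job

Get the bench ready for sorting: take the palette knife off its sloping rest and, with its blade in the notch under the yellow tab (no fingers on the lid), prise up the snap lid of the blue tin so that it stays open with its front edge about 4 cm or more up. Then lay the knife flat on the mat with its middle midway between the two jars, square across the line that joins them. Finally set the empty clear tray down upright on the tin's right-hand side (as seen from the robot), one short end facing the tin with a gap of about 3 cm, centred on the tin's side and in line with it; set knife and tray down without dropping them and leave the jars, the glue bottle and the dish where they are.

Things in the scene. Friction and masses are not known exactly. Their poses are not given: they have to be found in the camera images.
- rest: Fixed wooden rest, base 150 x 70 x 12 mm, with a 14 mm wide rib sloping at 35 degrees, rising along its +x (away from the robot). Origin on the mat below the middle of the resting knife, whose underside is 85 mm up there. A 24 mm high stop at the low end; two pairs of 12 mm high cheeks (38 mm wide, 16 mm long) 85 mm below and 6 mm above the knife's middle leave the handle free between.
- knife: Loose palette knife, 190 mm, 90 g. Origin mid-length, at the handle's underside; x to the blade tip, y across, z up from its upper side. Orange handle 20 mm wide, z 0 to 22 mm, x -95 to +15 mm; steel blade 18 mm wide, 3 mm thick (z 9.5 to 12.5), x +15 to +95 mm. Balances near x = -30 mm. At the start on the rest, blade end up-slope, z normal to the 35 degree slope.
- knife_tip (a point): Centre of the blade's tip end: x = 95, y = 0, z = 11 mm in the knife's frame.
- tin: Fixed blue tin, 110 (x) by 130 mm (y), walls 4 mm thick, 56 mm high, shut by a white lid 5 mm thick. Origin at the centre of its underside; the front, with the notch, faces its -x (to the robot); its right-hand side is its -y side. The front wall has a cut-out (the notch) 42 mm wide, from z = 38 mm up to the lid's underside at z = 56 mm.
- tin_notch (a point): Centre of the notch on the tin's front face, 47 mm above the mat, 9 mm below the lid's underside. The blade goes straight in here along the tin's +x; inside is empty for 50 mm.
- lid_tab (a point): Front edge of the yellow tab (30 mm wide, sticks out 8 mm in front of the tin) on the lid over the notch; it moves with the lid.
- lid (a joint): Lid angle in rad about its hinge, the upper edge of the tin's rear (+x) wall: 0 shut, 0.75 fully open; 0.36 has the front edge 4 cm up. Snap catch: about 2.5 N upward at the front starts it, an over-centre spring pulls it shut less and less up to 0.5 rad; from 0.3 rad on the stiff hinge keeps the lid where it is left.
- jar_a: Closed glass jar with pink cap, 49 mm diameter, 50 mm tall, 250 g. Origin at the centre of its underside. The two jars always start 210 mm apart (centre to centre).
- jar_b: Closed green glass jar with brass cap, same size as the other. Origin at the centre of its underside.
- tray: Loose, empty, clear plastic sorting tray, open on top, 60 mm (its x) by 120 mm (its y) by 40 mm high, walls 4 mm, one wall across the middle dividing it into two square halves, 150 g. Origin at the centre of its underside.
- glue: Bystander: white glue bottle, 48 mm diameter, 120 mm tall. Origin at the centre of its underside.
- dish: Bystander: white dish, 80 mm diameter, 35 mm high. Origin at the centre of its underside.

How it is judged:
By the outcome, as a careful person would: the job done as asked, in the order asked, and still so for the second after the job is handed in, with the robot touching nothing.
It also fails if it takes over 61 s, if anything falls off the work surface, if the arm or the gripper's body presses on something with over 40 N, if the wrist force passes 120 N, or if a joint passes its speed limit or range.

## Working session

There is one attempt and no reset: what is moved stays moved. The work goes in short steps, Python scripts to look and compute and a shell command to move; the robot and the scene stay as the last step left them, time stands still between calls to the robot, and variables do not carry over. Pictures are saved under pics/ and viewed, at most 10 in all, crops included, and the job is handed in when it is done.

```bash
ls; mkdir -p pics; python3 - <<'E'
from plant import *
import cv2,numpy as np
for n in ["scene","top"]:
    s=snapshot(n); cv2.imwrite(f"pics/{n}0.png",s["img"][:,:,::-1]); np.savez(f"{n}0.npz",**s)
    print(n,s["camera_matrix"],s["k1"],s["position"],s["attitude"])
print(read_state())
E
```

```text
pics
scene [[462.69334837   0.         320.25008064]
 [  0.         462.69334837 237.27246428]
 [  0.           0.           1.        ]] 0.00452310014889732 [1.33139295 0.05275956 0.73085518] [-2.25232979  0.02184605  1.56016725]
top [[535.68443098   0.         320.2936006 ]
 [  0.         535.68443098 244.91940288]
 [  0.           0.           1.        ]] -0.15082182403503275 [0.29505106 0.05590194 1.2504382 ] [-2.92435611 -0.00449658 -1.60835083]
{'time': 0.1, 'qpos': array([ 1.23141582e+00,  4.91454991e-01,  1.55937794e+00, -4.63162354e-05,
        1.09168573e+00, -1.05604868e-01]), 'qd': array([ 1.77867998e-04, -1.87020749e-03, -1.02212877e-03, -7.57050838e-04,
       -1.26678482e-03,  1.87063299e-05]), 'joint_efforts': array([ 2.35268126e-03, -6.13622260e+01, -2.58606505e+01,  6.93755108e-02,
        4.69785067e-02, -1.12409664e-04]), 'tcp_pos': array([0.14470484, 0.60780426, 0.21415134]), 'orientation': array([-3.14066748e+00, -5.67560685e-05,  2.90783836e+00]), 'ft_force': array([ 0.35276251, -0.08416491, -0.31262085]), 'ft_torque': array([ 0.02984925, -0.02818796,  0.0185081 ]), 'grip_force': 0.0, 'width': 0.09514600638761819}
```

View pics/top0.png

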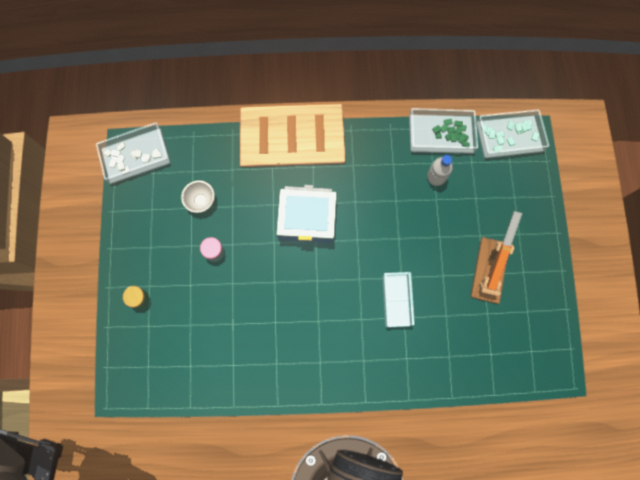

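View pics/scene0.png

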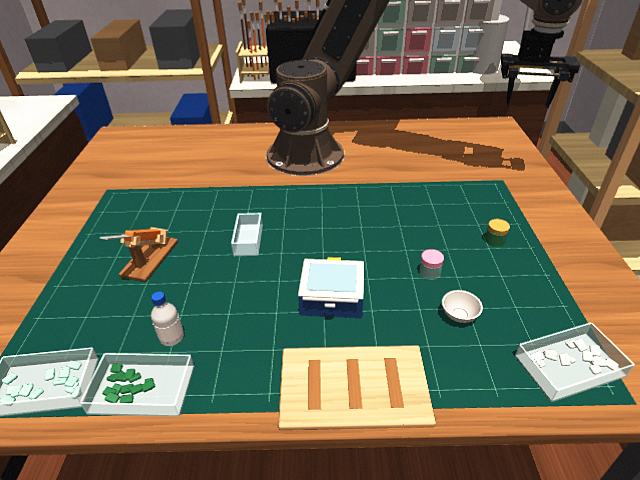

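The top view has the tin at (306,213) with its tab at (305,237), the knife tip at (516,213), and the rest at (490,270). The jars are at (211,249) pink and (134,297) brass, the tray at (398,300), the dish at (198,198) and the glue at (440,170).

The scene view agrees: knife on its rest at (150,238), tin at (332,285), tray at (247,234), pink jar at (432,262) and brass jar at (498,231).

```bash
cat > h.py <<'E'
import cv2,numpy as np
from scipy.spatial.transform import Rotation as R
def ray(s,uv):
    K=s["camera_matrix"];k=float(s["k1"])
    d=np.array([(uv[0]-K[0,2])/K[0,0],(uv[1]-K[1,2])/K[1,1]]);p=d.copy()
    for _ in range(20): p=d/(1+k*(p@p))
    return R.from_euler('xyz',s["attitude"]).as_matrix()@np.array([*p,1.])
def onz(s,uv,z):
    d=ray(s,uv);c=np.asarray(s["position"]);return c+d*(z-c[2])/d[2]
def tri(s1,u1,s2,u2):
    A=[];b=[]
    for s,u in((s1,u1),(s2,u2)):
        d=ray(s,u);d/=np.linalg.norm(d);P=np.eye(3)-np.outer(d,d);A.append(P);b.append(P@s["position"])
    return np.linalg.lstsq(np.vstack(A),np.hstack(b),rcond=None)[0]
def blobs(s,lo,hi,roi=None,mina=15):
    hsv=cv2.cvtColor(np.ascontiguousarray(s["img"]),cv2.COLOR_RGB2HSV);m=cv2.inRange(hsv,lo,hi)
    if roi: z=np.zeros_like(m);a,b,c,d=roi;z[b:d,a:c]=m[b:d,a:c];m=z
    cs=cv2.findContours(m,cv2.RETR_EXTERNAL,cv2.CHAIN_APPROX_NONE)[0]
    return sorted([c for c in cs if cv2.contourArea(c)>=mina],key=cv2.contourArea,reverse=True)
def cen(c):
    m=cv2.moments(c);return np.array([m['m10']/m['m00'],m['m01']/m['m00']])
E
python3 - <<'E'
from h import *
np.set_printoptions(precision=4,suppress=True)
t=dict(np.load("top0.npz"));s=dict(np.load("scene0.npz"))
# jars caps
for n,lo,hi,rt,rs in[("pink",(150,60,120),(178,255,255),(190,230,235,270),(415,245,450,280)),("brass",(12,120,120),(28,255,255),(118,280,150,312),(484,215,514,245))]:
    a=blobs(t,lo,hi,rt)[0];b=blobs(s,lo,hi,rs)[0];(c,r)=cv2.minEnclosingCircle(a)
    print(n,c,r,onz(t,c,.05),"tri",tri(t,c,s,cen(b)))
for n,lo,hi,roi in[("lidwhite",(0,0,200),(180,60,255),(265,175,350,245)),("tab",(22,150,120),(35,255,255),(290,225,320,250)),("tray",(70,0,170),(110,90,255),(370,260,425,340)),("orange",(5,150,120),(18,255,255),(470,210,530,310)),("blade",(0,0,110),(180,70,255),(495,205,530,250))]:
    for c in blobs(t,lo,hi,roi)[:2]:
        print(n,cv2.contourArea(c),cen(c),cv2.minAreaRect(c));b=cv2.boxPoints(cv2.minAreaRect(c))
        z={"lidwhite":.061,"tab":.058,"tray":.04,"orange":.09,"blade":.14}[n]
        print(np.array([onz(t,p,z)[:2] for p in b]).round(4).tolist(),onz(t,cen(c),z))
im=lambda x,a,b,c,d,k:cv2.resize(x["img"][b:d,a:c,::-1],None,fx=k,fy=k,interpolation=cv2.INTER_CUBIC)
A=im(t,460,200,540,310,5);B=im(t,270,175,345,245,5);C=im(t,375,265,420,335,5)
W=np.zeros((560,800,3),np.uint8);W[:550,:400]=A;W[:350,400:775]=B
cv2.imwrite("pics/crop1.png",W)
E
```

```text
Traceback (most recent call last):
IndexError: list index out of range
```

```bash
cat > m.py <<'E'
from h import *
np.set_printoptions(precision=4,suppress=True)
t=dict(np.load("top0.npz"));s=dict(np.load("scene0.npz"))
hs=cv2.cvtColor(t["img"],cv2.COLOR_RGB2HSV);h2=cv2.cvtColor(s["img"],cv2.COLOR_RGB2HSV)
print([hs[p[1],p[0]].tolist() for p in[(211,249),(134,297),(305,237),(283,190),(398,285),(386,300),(496,265),(511,230)]],h2[258,432],h2[226,498])
for n,lo,hi,rt,rs in[("pink",(150,60,120),(180,255,255),(190,230,235,270),(415,245,450,280)),("brass",(12,120,120),(28,255,255),(118,280,150,312),(484,215,514,245))]:
    a=blobs(t,lo,hi,rt);b=blobs(s,lo,hi,rs)
    if not a or not b: print(n,len(a),len(b));continue
    (c,r)=cv2.minEnclosingCircle(a[0])
    print(n,c,r,onz(t,c,.05),"tri",tri(t,c,s,cen(b[0])))
for n,lo,hi,roi in[("lidwhite",(0,0,200),(180,60,255),(265,175,350,245)),("tab",(22,150,120),(35,255,255),(290,225,320,250)),("tray",(70,0,170),(110,90,255),(370,260,425,340)),("orange",(5,150,120),(18,255,255),(470,210,530,310)),("blade",(0,0,110),(180,70,255),(495,205,530,250))]:
    for c in blobs(t,lo,hi,roi)[:2]:
        print(n,cv2.contourArea(c),cen(c),cv2.minAreaRect(c));b=cv2.boxPoints(cv2.minAreaRect(c))
        z={"lidwhite":.061,"tab":.058,"tray":.04,"orange":.09,"blade":.14}[n]
        print(np.array([onz(t,p,z)[:2] for p in b]).round(4).tolist(),onz(t,cen(c),z))
im=lambda x,a,b,c,d,k:cv2.resize(x["img"][b:d,a:c,::-1],None,fx=k,fy=k,interpolation=cv2.INTER_CUBIC)
W=np.zeros((560,800,3),np.uint8);W[:550,:400]=im(t,460,200,540,310,5);W[:350,400:775]=im(t,270,175,345,245,5)
cv2.imwrite("pics/crop1.png",W)
E
python3 m.py
```

```text
[[167, 42, 243], [22, 141, 233], [28, 133, 244], [60, 2, 244], [88, 15, 244], [89, 24, 230], [12, 185, 205], [30, 12, 192]] [165  49 254] [ 23 151 248]
pink 0 1
brass (133.0533905029297, 296.2961120605469) 10.478611946105957 [0.4549 0.4736 0.05  ] tri [0.4558 0.4764 0.0438]
lidwhite 2614.0 [306.2269 211.9274] ((306.11553955078125, 210.53622436523438), (56.666751861572266, 50.9707145690918), 3.3664608001708984)
[[0.5857, 0.1402], [0.7079, 0.1309], [0.6948, -0.0009], [0.5731, 0.0113]] [0.6363 0.0702 0.061 ]
tray 1437.5 [398.5025 298.9973] ((398.72930908203125, 298.8982849121094), (54.49403762817383, 28.362735748291016), 86.633544921875)
[[0.4917, -0.1009], [0.493, -0.1666], [0.3683, -0.1653], [0.3674, -0.1008]] [ 0.4294 -0.1327  0.04  ]
orange 391.5 [498.4887 267.3631] ((498.6861572265625, 267.3892517089844), (10.650243759155273, 45.31900405883789), 19.440034866333008)
[[0.4419, -0.323], [0.5374, -0.3681], [0.5283, -0.3908], [0.4329, -0.3452]] [ 0.4848 -0.356   0.09  ]
blade 310.0 [512.0957 227.9688] ((513.5, 228.49998474121094), (19.230188369750977, 36.224308013916016), 26.56505012512207)
[[0.5358, -0.3409], [0.6076, -0.3864], [0.5868, -0.4237], [0.5154, -0.3775]] [ 0.5624 -0.3787  0.14  ]
```

View pics/crop1.png

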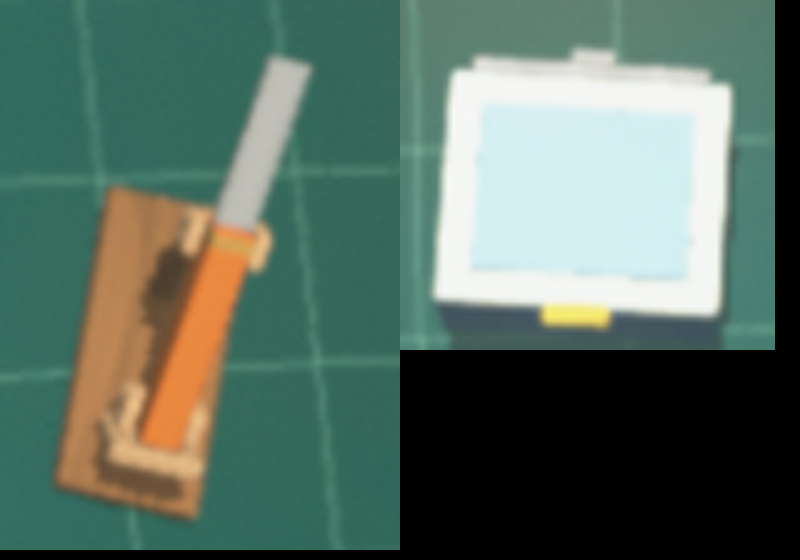

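The crop shows the knife with its tip at top-view pixel (518.2,212.2), the handle/blade junction at (507.2,245.4) and the tail at (492.6,288). The lid corners are (280.6,189), (336.4,192.2), (334.2,238.2) and (277,235), with the tab's front edge near (305,240).

```bash
python3 - <<'E'
from h import *
np.set_printoptions(precision=4,suppress=True)
t=dict(np.load("top0.npz"));s=dict(np.load("scene0.npz"))
P={}
for n,lo,hi,rt,rs in[("pink",(150,25,150),(180,255,255),(190,230,235,270),(415,245,450,280)),("brass",(15,90,120),(28,255,255),(118,280,150,312),(484,215,514,245))]:
    a=blobs(t,lo,hi,rt);b=blobs(s,lo,hi,rs)
    (c,r)=cv2.minEnclosingCircle(a[0]);P[n]=onz(t,cen(a[0]),.05)
    print(n,c,cen(a[0]),r,P[n],"tri",tri(t,cen(a[0]),s,cen(b[0])))
d=P["pink"]-P["brass"];print("jars",np.linalg.norm(d),np.arctan2(d[1],d[0]),(P["pink"]+P["brass"])/2)
L=np.array([onz(t,p,.061)[:2] for p in[(280.6,189),(336.4,192.2),(334.2,238.2),(277,235)]])
print("lid",L,L.mean(0)); print([np.arctan2(*(-(L[j]-L[i])[[0,1]]*[-1,1])[::1]) for i,j in((0,1),(3,2))], np.linalg.norm(L-np.roll(L,1,0),axis=1))
f=L[2]+L[3];e=(L[0]-L[3])+(L[1]-L[2]);print("yaw front-back",np.arctan2(e[1],e[0]),"front mid",f/2)
e=(L[3]-L[2])+(L[0]-L[1]);print("yaw from sides",np.arctan2(-e[0],e[1]))
for c in blobs(t,(22,80,150),(35,255,255),(290,225,320,250)): print("tab",onz(t,cen(c),.0585))
for n,u,z in(("tip",(518.2,212.2),.1485),("junc",(507.2,245.4),.1116),("tail",(492.6,288),.0485)): print(n,onz(t,u,z))
for u in((481.6,237.4),(471.6,297.4),(499.6,303.6)): print("base",onz(t,u,.012))
for c in blobs(t,(70,0,170),(110,90,255),(370,260,425,340))[:1]: print(c.reshape(-1,2)[cv2.convexHull(c,returnPoints=False)[:,0]].tolist())
E
```

```text
pink (210.39999389648438, 247.60000610351562) [210.2651 247.4743] 10.84077262878418 [0.5629 0.2943 0.05  ] tri [0.5644 0.2956 0.0432]
brass (133.11233520507812, 296.2841491699219) [132.9101 296.1946] 10.773542404174805 [0.4551 0.4739 0.05  ] tri [0.456  0.4764 0.0441]
jars 0.20950485675366767 -1.0307113141573987 [0.509  0.3841 0.05  ]
lid [[ 0.6941  0.1282]
 [ 0.6815 -0.0015]
 [ 0.5717  0.0084]
 [ 0.584   0.1387]] [0.6328 0.0685]
[np.float64(-0.09695481872795066), np.float64(-0.09402632448927896)] [0.1106 0.1303 0.1102 0.1308]
yaw front-back -0.0924516454579723 front mid [0.5779 0.0735]
yaw from sides -0.09548767695724109
tab [0.5762 0.0759 0.0585]
tip [ 0.5954 -0.3937  0.1485]
junc [ 0.5298 -0.3738  0.1116]
tail [ 0.4441 -0.3517  0.0485]
base [ 0.5723 -0.3495  0.012 ]
base [ 0.4287 -0.3109  0.012 ]
base [ 0.4108 -0.3775  0.012 ]
[[410, 272], [411, 276], [414, 317], [414, 323], [413, 324], [409, 325], [402, 326], [387, 326], [386, 324], [384, 290], [384, 273], [392, 272]]
```

```bash
cat > g.py <<'E'
import sys
from plant import *
from h import *
np.set_printoptions(precision=4,suppress=True)
s=read_state();M=R.from_euler('xyz',s["orientation"]).as_matrix()
a=[float(v) for v in sys.argv[1:]]
yaw=np.arctan2(M[1,0],M[0,0])
print("t",s["time"],"tcp",s["tcp_pos"],"yaw",yaw%(2*np.pi),"q",s["qpos"],"w",s["width"],"F",s["ft_force"])
for i in range(0,len(a),4):
    d=M.T@(np.array(a[i:i+3])-s["tcp_pos"]);w=(yaw-a[i+3]+np.pi)%(2*np.pi)-np.pi
    print(d,w,"rows>=",np.linalg.norm(d)/.0417)
E
python3 g.py .5 .3 .25 2.876 .5 -.36 .25 2.876
```

```text
t 0.1 tcp [0.1447 0.6078 0.2142] yaw 2.9078383624351094 q [ 1.2314  0.4915  1.5594 -0.      1.0917 -0.1056] w 0.09514600638761819 F [ 0.3528 -0.0842 -0.3126]
[-0.4169 -0.2172 -0.0357] 0.03183836243510951 rows>= 11.305708053265546
[-0.5698 -0.8592 -0.0351] 0.03183836243510951 rows>= 24.738217530253518
```

```bash
python3 -m creep '-.417 -.217 -.036 .03;-.417 -.217 -.036 .03;-.417 -.217 -.036 .03;-.417 -.217 -.036 .03;-.417 -.217 -.036 .03;-.417 -.217 -.036 .03;-.417 -.217 -.036 .03;-.417 -.217 -.036 .03;-.417 -.217 -.036 .03;-.417 -.217 -.036 .03;-.417 -.217 -.036 .03;-.417 -.217 -.036 .03' 0.06
python3 g.py .5 -.36 .25 2.876
```

```text
time: 1.1
tcp_pos: [0.5036, 0.297, 0.2506]
orientation: [-3.141, 0.001, 2.875]
ft_force: [0.1, -0.4, -0.6]
width: 0.06
grip_force: 0.0
t 1.1 tcp [0.5036 0.297  0.2506] yaw 2.8747381905654206 q [ 0.4202  0.3987  1.6147 -0.0008  1.1276 -0.8834] w 0.05995320816294889 F [ 0.1022 -0.3543 -0.5779]
[-0.1698 -0.6346  0.0009] -0.0012618094345793196 rows>= 15.754621694323564
```

```bash
python3 -m creep '-.17 -.635 0 0;-.17 -.635 0 0;-.17 -.635 0 0;-.17 -.635 0 0;-.17 -.635 0 0;-.17 -.635 0 0;-.17 -.635 0 0;-.17 -.635 0 0;-.17 -.635 0 0;-.17 -.635 0 0;-.17 -.635 0 0;-.17 -.635 0 0;-.17 -.635 0 0;-.17 -.635 0 0;-.17 -.635 0 0;-.17 -.635 0 0;-.17 -.635 0 0;-.17 -.635 0 0'
python3 - <<'E'
from plant import *
from h import *
np.set_printoptions(precision=4,suppress=True)
w=snapshot("wrist");cv2.imwrite("pics/w1.png",w["img"][:,:,::-1]);np.savez("w1.npz",**w)
print(w["position"],w["attitude"],w["k1"],w["camera_matrix"][0])
for c in blobs(w,(5,120,120),(18,255,255),mina=300)[:4]: print(cen(c),cv2.contourArea(c),cv2.minAreaRect(c))
E
python3 g.py .4992 -.3667 .066 2.876
```

```text
time: 2.6
tcp_pos: [0.4982, -0.3581, 0.2496]
orientation: [3.141, -0.001, 2.875]
ft_force: [0.3, 0.3, 0.3]
width: 0.06
grip_force: 0.0
[ 0.4281 -0.3391  0.4206] [ 2.8806 -0.001   1.3045] -0.06165367331008476 [358.5903   0.     322.9661]
[313.3121 171.0367] 3413.5 ((316.5, 200.0), (126.0, 61.0), 90.0)
t 2.65 tcp [ 0.4984 -0.3569  0.2499] yaw 2.8767976812169103 q [-0.7292  0.4423  1.5437  0.0004  1.157  -2.0354] w 0.05966537098358212 F [0.7684 0.2141 0.2091]
[-0.0035 -0.0095  0.1839] 0.0007976812169103731 rows>= 4.416530498344719
```

View pics/w1.png

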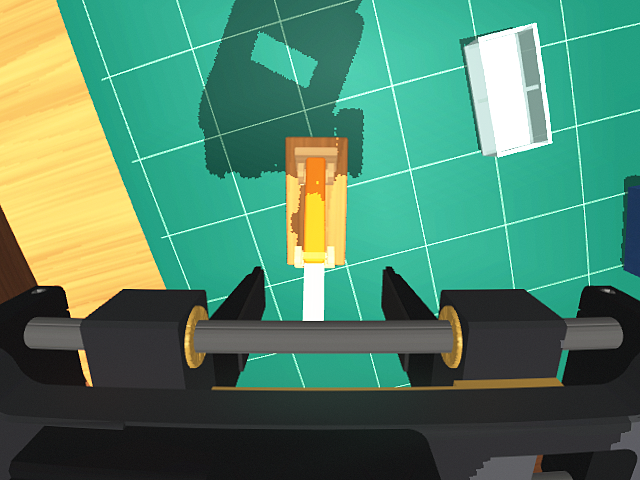

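The wrist view shows the handle from its tail at (315.5,157) to the junction at (314.5,262). It stands upright in the picture, so the yaw is right; next I compute the lateral offset.

```bash
python3 - <<'E'
from h import *
w=dict(np.load("w1.npz"))
for u,z in(((315.5,157),.0485),((314.5,262),.1116),((313.5,320),.13)): print(onz(w,u,z))
E
```

```text
[ 0.44131519 -0.35022067  0.0485    ]
[ 0.5289089  -0.37429679  0.1116    ]
[ 0.57564345 -0.38789358  0.13      ]
```

```bash
python3 -m creep '-.0035 -.0095 .06 0;-.0035 -.0095 .1 0;-.0035 -.0095 .13 0;-.0035 -.0095 .155 0;-.0035 -.0095 .175 0;-.0035 -.0095 .184 0;-.0035 -.0095 .184 0;-.0035 -.0095 .184 0'
python3 g.py .4992 -.3665 .066 2.876
python3 -m creep '0 0 0 0;0 0 0 0;0 0 0 0;0 0 0 0;0 0 0 0' 0.0 15
```

```text
time: 3.32
tcp_pos: [0.5002, -0.3666, 0.0675]
orientation: [-3.141, 0.001, 2.879]
ft_force: [-0.3, -0.6, 0.5]
width: 0.06
grip_force: 0.0
t 3.3167 tcp [ 0.5002 -0.3666  0.0675] yaw 2.878709817072397 q [-0.739   0.6559  1.7051  0.0002  0.7799 -2.047 ] w 0.06004585750754943 F [-0.3272 -0.6491  0.5083]
[ 0.001  -0.0002  0.0015] 0.002709817072397147 rows>= 0.04341331118019912
time: 3.73
tcp_pos: [0.4997, -0.3673, 0.0672]
orientation: [-3.141, 0.001, 2.878]
ft_force: [-0.6, -0.1, 0.2]
width: 0.0321
grip_force: 0.0
```

```bash
python3 -m creep '0 0 0 0;0 0 0 0;0 0 0 0;0 0 0 0;0 0 0 0' 0.0 20
```

```text
time: 4.15
tcp_pos: [0.4996, -0.3671, 0.0667]
orientation: [3.142, 0.0, 2.878]
ft_force: [-0.9, -0.7, 3.4]
width: 0.0201
grip_force: 20.0
```

```bash
python3 -m creep '0 0 -.02 0;0 0 -.05 0;0 0 -.09 0;0 0 -.13 0;0 0 -.13 0;0 0 -.13 0'
python3 g.py .42 .085 .2 3.047
```

```text
time: 4.65
tcp_pos: [0.5002, -0.3676, 0.1985]
orientation: [-3.14, 0.004, 2.878]
ft_force: [-0.5, -0.1, -2.0]
width: 0.0199
grip_force: 20.0
t 4.65 tcp [ 0.5002 -0.3676  0.1985] yaw 2.8778067675555845 q [-0.7402  0.4989  1.5917  0.0002  1.0469 -2.0473] w 0.01990860064501726 F [-0.5391 -0.0559 -2.007 ]
[ 0.1954  0.416  -0.0029] -0.16919323244441564 rows>= 11.02173313486837
```

```bash
python3 -m creep '.1 .2 0 -.08;.195 .416 0 -.17;.195 .416 0 -.17;.195 .416 0 -.17;.195 .416 0 -.17;.195 .416 0 -.17;.195 .416 0 -.17;.195 .416 0 -.17;.195 .416 0 -.17;.195 .416 0 -.17;.195 .416 0 -.17;.195 .416 0 -.17;.195 .416 0 -.17;.195 .416 0 -.17;.195 .416 0 -.17'
python3 g.py .42 .085 .06 3.047
python3 - <<'E'
from plant import *
from h import *
w=snapshot("scene");cv2.imwrite("pics/s2.png",cv2.resize(w["img"][140:330,200:450,::-1],None,fx=3,fy=3))
E
```

```text
time: 5.9
tcp_pos: [0.4199, 0.0843, 0.196]
orientation: [-3.141, -0.001, 3.047]
ft_force: [0.8, 0.1, -2.1]
width: 0.0198
grip_force: 20.0
t 5.9 tcp [0.4199 0.0843 0.196 ] yaw 3.0465701969389563 q [ 0.0438  0.238   2.0376 -0.0001  0.8672 -1.4319] w 0.019830160231128012 F [ 0.7773  0.0907 -2.053 ]
[-0.0002  0.0007  0.136 ] -0.00042980306104389854 rows>= 3.261268199113654
```

View pics/s2.png

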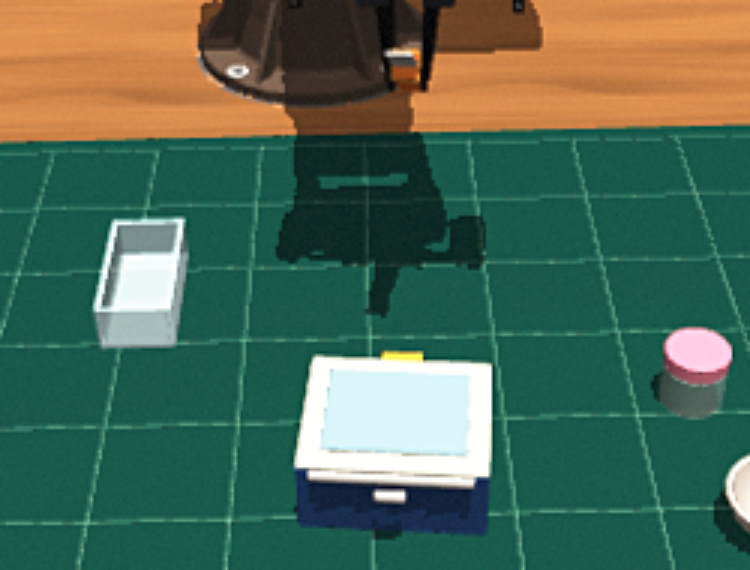

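The crop shows the knife held at (402,65), with the blade still pitched up. I press its tail on the mat to bring it flat.

```bash
python3 -m creep '0 0 .04 0;0 0 .08 0;0 0 .12 0;0 0 .145 0;0 0 .152 0;0 0 .158 0;0 0 .164 0;0 0 .17 0;0 0 .176 0;0 0 .182 0;0 0 .187 0;0 0 .191 0;0 0 .193 0;0 0 .193 0' - 12
```

```text
time: 7.12
tcp_pos: [0.4196, 0.0853, 0.0034]
orientation: [-3.142, -0.001, 3.048]
ft_force: [-0.6, -0.2, -0.5]
width: 0.0201
grip_force: 12.0
```

```bash
python3 -m creep '0 0 0 0;0 0 0 0;0 0 0 0;0 0 0 0' 0.06
python3 - <<'E'
from plant import *
from h import *
w=snapshot("wrist");cv2.imwrite("pics/w3.png",w["img"][:,:,::-1]);np.savez("w3.npz",**w)
w=snapshot("top");np.savez("t3.npz",**w)
print(read_state()["ft_force"])
E
```

```text
time: 7.45
tcp_pos: [0.4196, 0.0854, 0.0037]
orientation: [3.142, -0.0, 3.048]
ft_force: [-0.5, 0.3, 0.3]
width: 0.0414
grip_force: 0.0
[-0.00447119 -0.19437005 -0.13981682]
```

View pics/w3.png

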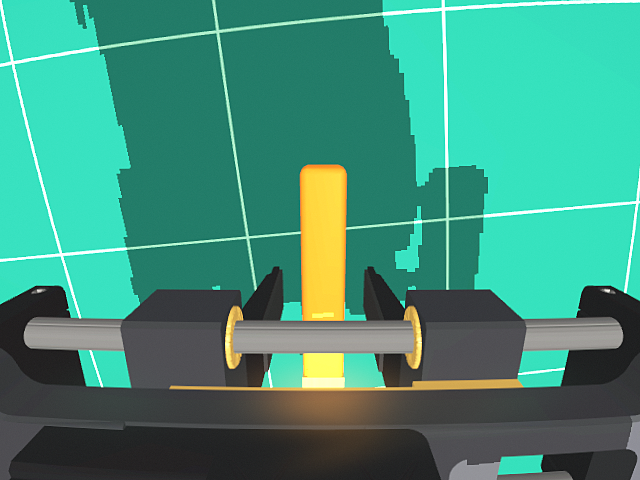

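The knife lies on the mat with its tail end at (323.5,166) and its axis still centred at column 323.5 by row 310, so it is aligned with the tool.

```bash
python3 - <<'E'
from h import *
w=dict(np.load("w3.npz"));a=onz(w,(323.5,167),.022);b=onz(w,(323.5,310),.022);print(a,b,np.arctan2(*(b-a)[[1,0]]))
u=np.array([np.cos(-.095),np.sin(-.095)]);print("mid",a[:2]+.095*u,"grasp@+4",a[:2]+.099*u)
E
python3 g.py .42 .085 .004 3.047
```

```text
[0.35777874 0.0914045  0.022     ] [0.42327156 0.08525948 0.022     ] -0.0935534764588301
mid [0.45235037 0.08239307] grasp@+4 [0.45633234 0.08201364]
t 7.55 tcp [0.4197 0.0854 0.0037] yaw 3.047907558323194 q [ 0.0461  0.6058  2.214   0.0003  0.3219 -1.4312] w 0.049198048236658555 F [-0.0045 -0.1944 -0.1398]
[-0.0003 -0.0003 -0.0003] 0.000907558323193669 rows>= 0.0134403354322112
```

```bash
python3 -m creep '-.015 0 0 0;-.03 0 0 0;-.037 0 .0015 0;-.037 0 .0015 0' 0.05
python3 -m creep '0 0 0 0;0 0 0 0;0 0 0 0;0 0 0 0;0 0 0 0;0 0 0 0' 0.0 58
python3 -m creep '0 0 -.02 0;0 0 -.037 0;0 0 -.037 0;0 0 -.037 0'
python3 g.py .48 .083 .036 3.047 .5183 .0792 .036 3.047
```

```text
time: 7.88
tcp_pos: [0.4578, 0.0818, 0.0019]
orientation: [3.141, 0.001, 3.047]
ft_force: [0.1, -0.9, -0.3]
width: 0.0501
grip_force: 0.0
time: 8.38
tcp_pos: [0.4564, 0.0819, 0.0022]
orientation: [3.142, -0.0, 3.048]
ft_force: [-0.9, -0.8, 1.7]
width: 0.0197
grip_force: 58.0
time: 8.72
tcp_pos: [0.4569, 0.0819, 0.0395]
orientation: [3.141, 0.002, 3.048]
ft_force: [-0.4, 0.8, -1.0]
width: 0.0197
grip_force: 58.0
t 8.7167 tcp [0.4569 0.0819 0.0395] yaw 3.0479056180433486 q [ 0.0349  0.5528  2.1105  0.0002  0.4766 -1.4424] w 0.019739613890813808 F [-0.3806  0.7847 -1.0311]
[-0.0229  0.0032  0.0035] 0.0009056180433484329 rows>= 0.5603348275486509
[-0.0614  0.003   0.0036] 0.0009056180433484329 rows>= 1.4756841966658476
```

```bash
python3 -m creep '-.005 .003 .0015 0;-.015 .003 .0015 0;-.025 .003 .0015 0;-.035 .003 .0015 0;-.045 .003 .0015 0;-.055 .003 .0015 0;-.061 .003 .0015 0;-.061 .003 .0015 0;-.061 .003 .0015 0'
python3 -m creep '0 0 -.005 0;0 0 -.01 0;0 0 -.015 0;0 0 -.02 0;0 0 -.025 0;0 0 -.03 0'
python3 - <<'E'
from plant import *
from h import *
w=snapshot("scene");cv2.imwrite("pics/s4.png",cv2.resize(w["img"][140:330,200:450,::-1],None,fx=3,fy=3));np.savez("s4.npz",**w)
E
```

```text
time: 9.47
tcp_pos: [0.5176, 0.0791, 0.0374]
orientation: [3.142, -0.0, 3.048]
ft_force: [-0.3, -0.5, -1.1]
width: 0.0196
grip_force: 58.0
time: 9.97
tcp_pos: [0.5177, 0.0792, 0.0683]
orientation: [3.141, 0.0, 3.048]
ft_force: [2.0, 0.1, -3.1]
width: 0.0198
grip_force: 58.0
```

View pics/s4.png

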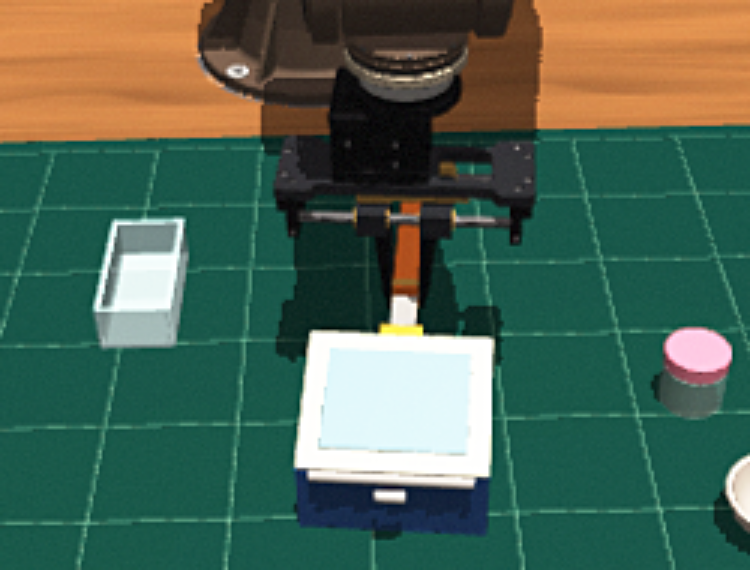

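The lid is lifting: its front edge has gone from crop row 355 to 332, with the blade under the tab at (403,315). I continue the lift.

```bash
python3 -m creep '0 0 -.005 0;0 0 -.01 0;0 0 -.015 0;0 0 -.02 0;0 0 -.025 0;0 0 -.03 0;0 0 -.032 0;0 0 -.032 0'
cat > lid.py <<'E'
from plant import *
from h import *
w=snapshot("scene");np.savez("s5.npz",**w)
n=np.array([np.sin(.095),np.cos(.095),0]);p0=np.array([.6328,.0685,0])
for c in blobs(w,(22,80,120),(35,255,255),(310,220,350,275),mina=6):
    d=ray(w,cen(c));P=w["position"]+d*(n@(p0-w["position"]))/(n@d)
    print(cen(c),P,"angle",np.arctan2(P[2]-.058,np.linalg.norm(P[:2]-[.6875,.0633])))
E
python3 lid.py
```

```text
time: 10.68
tcp_pos: [0.5179, 0.0792, 0.1003]
orientation: [3.141, 0.001, 3.048]
ft_force: [-0.4, 1.2, -2.1]
width: 0.0199
grip_force: 58.0
[333.11111111 242.54444444] [0.56905788 0.07457378 0.09730465] angle 0.3190665470403901
```

```bash
python3 -m creep '0 0 -.005 0;0 0 -.01 0;0 0 -.015 0;0 0 -.02 0;0 0 -.025 0;0 0 -.028 0;0 0 -.028 0;0 0 -.028 0'
python3 lid.py
python3 - <<'E'
from h import *
w=np.load("s5.npz");cv2.imwrite("pics/s5.png",cv2.resize(w["img"][140:330,200:450,::-1],None,fx=3,fy=3))
E
```

```text
time: 11.4
tcp_pos: [0.5166, 0.0792, 0.1272]
orientation: [-3.141, -0.002, 3.048]
ft_force: [-5.5, 0.6, -5.5]
width: 0.0195
grip_force: 58.0
[332.44444444 241.38888889] [0.58965002 0.07261162 0.1175843 ] angle 0.5449633636414404
```

View pics/s5.png

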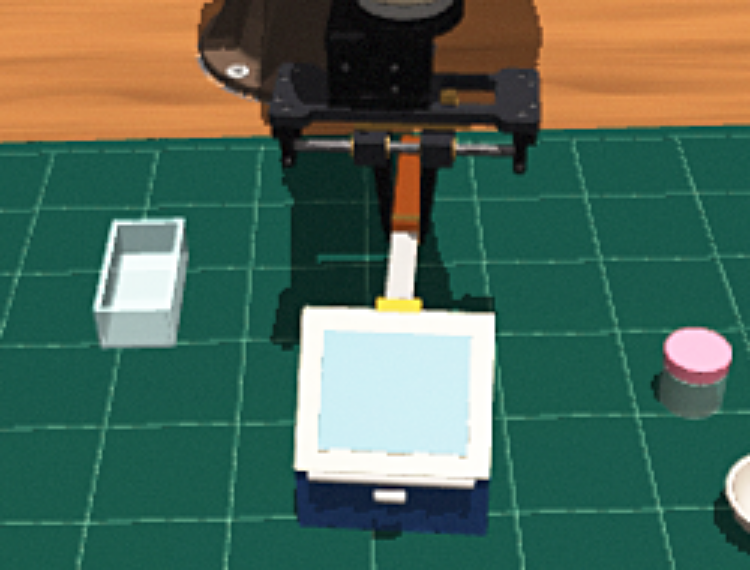

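The lid stands at about 0.54 rad with its tab at crop (398,304), and the knife has tilted slightly nose-down. I withdraw the knife.

```bash
python3 -m creep '0 0 .004 0;.005 0 .008 0;.015 0 .008 0;.03 0 .008 0;.045 0 .008 0;.06 0 .008 0;.08 0 .008 0;.095 0 .008 0;.095 0 .008 0'
python3 lid.py
python3 - <<'E'
from h import *
w=np.load("s5.npz");cv2.imwrite("pics/s6.png",cv2.resize(w["img"][140:330,200:450,::-1],None,fx=3,fy=3))
E
python3 g.py .46 .2 .2 3.2 .509 .384 .15 3.68
```

```text
time: 12.2
tcp_pos: [0.4203, 0.0883, 0.1199]
orientation: [3.142, -0.001, 3.048]
ft_force: [1.1, -0.5, -0.4]
width: 0.0197
grip_force: 58.0
[332.68253968 241.15238095] [0.58230594 0.07331142 0.11214099] angle 0.47348831762904037
t 12.25 tcp [0.4223 0.0882 0.1201] yaw 3.048218961703419 q [ 0.0525  0.3666  2.1215  0.0001  0.6524 -1.425 ] w 0.019684995848752055 F [ 0.6814  0.5886 -0.9013]
[-0.0272  0.1149 -0.0798] -0.15178103829658118 rows>= 3.417236991016755
[-0.0588  0.3026 -0.0298] -0.6317810382965812 rows>= 7.426908244129954
```

View pics/s6.png

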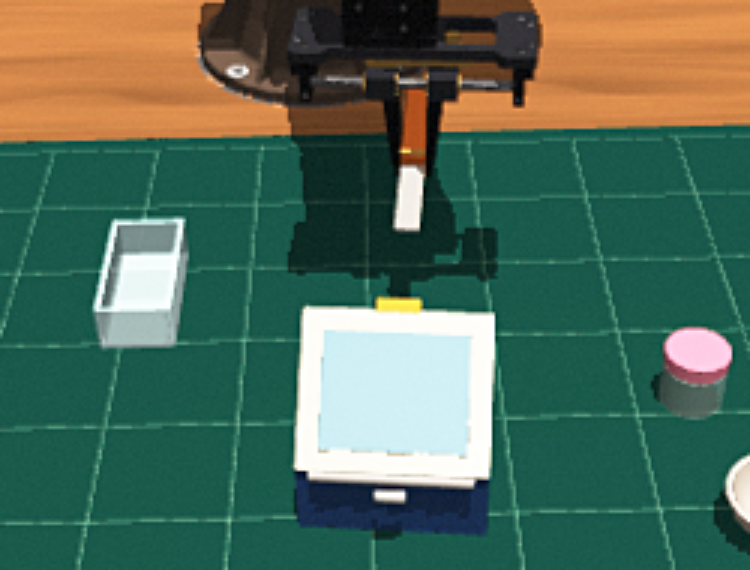

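The lid stays open with the knife clear: tab still at (398,304), knife tip at (408,228). Next I take the knife over the midpoint of the jars.

```bash
python3 -m creep '0 .03 -.04 -.1;-.06 .303 -.07 -.632;-.06 .303 -.07 -.632;-.06 .303 -.07 -.632;-.06 .303 -.07 -.632;-.06 .303 -.07 -.632;-.06 .303 -.07 -.632;-.06 .303 -.07 -.632;-.06 .303 -.07 -.632;-.06 .303 -.07 -.632;-.06 .303 -.07 -.632;-.06 .303 -.07 -.632;-.06 .303 -.07 -.632;-.06 .303 -.07 -.632'
python3 g.py .513 .387 .06 3.68 .513 .387 .004 3.68
```

```text
time: 13.42
tcp_pos: [0.5114, 0.3832, 0.1899]
orientation: [3.142, 0.0, -2.605]
ft_force: [0.6, -0.0, -1.5]
width: 0.0197
grip_force: 58.0
t 13.4167 tcp [0.5114 0.3832 0.1899] yaw 3.6786186626554187 q [ 0.5397  0.5347  1.5508  0.      1.0559 -1.5681] w 0.019711651587275957 F [ 0.6409 -0.0337 -1.4893]
[-0.0033  0.0025  0.1299] -0.0013813373445810129 rows>= 3.1166977400962814
[-0.0033  0.0025  0.1859] -0.0013813373445810129 rows>= 4.459147228049359
```

```bash
python3 -m creep '-.003 .0025 .04 0;-.003 .0025 .08 0;-.003 .0025 .11 0;-.003 .0025 .13 0;-.003 .0025 .14 0;-.003 .0025 .146 0;-.003 .0025 .152 0;-.003 .0025 .158 0;-.003 .0025 .164 0;-.003 .0025 .17 0;-.003 .0025 .175 0;-.003 .0025 .18 0;-.003 .0025 .184 0;-.003 .0025 .187 0;-.003 .0025 .187 0;-.003 .0025 .187 0' - 12
python3 g.py
```

```text
time: 14.75
tcp_pos: [0.5125, 0.3878, 0.0026]
orientation: [3.142, 0.0, -2.603]
ft_force: [0.7, -0.3, -1.2]
width: 0.0202
grip_force: 12.0
t 14.75 tcp [0.5125 0.3878 0.0026] yaw 3.6798448866077136 q [ 0.545   0.7711  1.6747  0.0001  0.6957 -1.5641] w 0.020230821301422373 F [ 0.7196 -0.2594 -1.1674]
```

```bash
python3 - <<'E'
from plant import *
from h import *
w=snapshot("wrist");np.savez("w7.npz",**w);cv2.imwrite("pics/w7.png",w["img"][:,:,::-1])
t=snapshot("top");np.savez("t7.npz",**t)
E
```

View pics/w7.png

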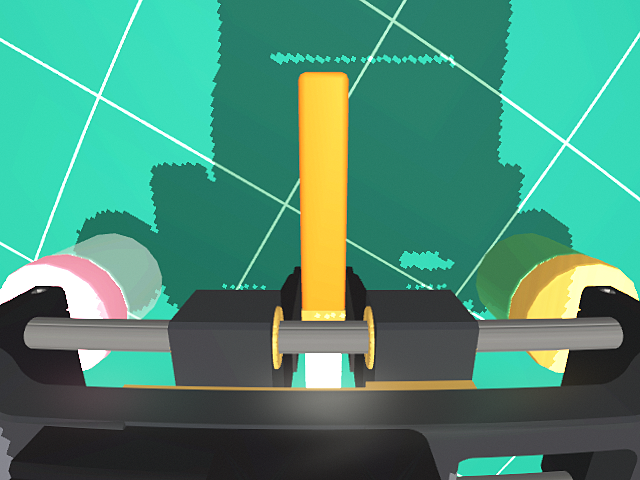

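The knife lies between the jars, pink at (80,290) and brass at (560,300), with its tail end at (324,73) and its axis vertical in the picture.

```bash
python3 - <<'E'
from h import *
w=dict(np.load("w7.npz"));a=onz(w,(324,73.5),.022);b=onz(w,(323.5,305),.022);h=np.arctan2(*(b-a)[[1,0]]);print(a,b,h)
print("mid",a[:2]+.095*np.array([np.cos(h),np.sin(h)]))
E
```

```text
[0.42751078 0.33754172 0.022     ] [0.51291135 0.38831399 0.022     ] 0.5363796437072437
mid [0.5091694  0.38608933]
```

```bash
python3 -m creep '0 0 0 0;0 0 0 0;0 0 0 0;0 0 -.03 0;0 0 -.08 0;0 0 -.13 0;0 0 -.2 0;0 0 -.22 0;0 0 -.22 0;0 0 -.22 0' 0.045
python3 g.py .43 -.133 .2 3.1416
```

```text
time: 15.68
tcp_pos: [0.5139, 0.3887, 0.2289]
orientation: [3.141, 0.009, -2.603]
ft_force: [0.8, 0.7, 0.4]
width: 0.0449
grip_force: 0.0
t 15.6833 tcp [0.5139 0.3887 0.2289] yaw 3.6799040860553007 q [ 0.5451  0.5026  1.4973  0.0001  1.1324 -1.564 ] w 0.044937073390689905 F [0.8072 0.6732 0.3831]
[ 0.3398 -0.4049  0.0257] 0.5383040860553008 rows>= 12.691375067189588
```

```bash
python3 -m creep '.1 -.12 0 .12;.34 -.405 .01 .538;.34 -.405 .01 .538;.34 -.405 .01 .538;.34 -.405 .01 .538;.34 -.405 .01 .538;.34 -.405 .01 .538;.34 -.405 .01 .538;.34 -.405 .01 .538;.34 -.405 .01 .538;.34 -.405 .01 .538;.34 -.405 .01 .538;.34 -.405 .01 .538;.34 -.405 .01 .538;.34 -.405 .01 .538;.34 -.405 .01 .538;.34 -.405 .01 .538' 0.09
python3 - <<'E'
from plant import *
from h import *
np.set_printoptions(precision=4,suppress=True)
t=snapshot("top");np.savez("t8.npz",**t)
P={}
for n,lo,hi,rt in[("pink",(150,25,150),(180,255,255),(190,230,235,270)),("brass",(15,90,120),(28,255,255),(118,280,150,312))]:
    P[n]=onz(t,cen(blobs(t,lo,hi,rt)[0]),.05);print(n,P[n])
for c in blobs(t,(4,110,100),(20,255,255),(145,230,215,325))[:2]:
    b=cv2.boxPoints(cv2.minAreaRect(c));q=np.array([onz(t,p,.022)[:2] for p in b]);print("handle",cv2.contourArea(c),q.tolist())
for c in blobs(t,(0,0,130),(180,60,255),(145,230,200,290))[:2]:
    b=cv2.boxPoints(cv2.minAreaRect(c));q=np.array([onz(t,p,.0125)[:2] for p in b]);print("blade",cv2.contourArea(c),q.tolist())
w=snapshot("wrist");np.savez("w8.npz",**w)
hs=cv2.cvtColor(w["img"],cv2.COLOR_RGB2HSV)
for c in blobs(w,(0,0,150),(180,80,255),mina=800)[:5]: print("wr",cv2.contourArea(c),cv2.minAreaRect(c),[onz(w,p,.04)[:2].round(4).tolist() for p in cv2.boxPoints(cv2.minAreaRect(c))])
E
python3 g.py .43 -.133 .2 3.1416
```

```text
time: 17.1
tcp_pos: [0.4282, -0.1332, 0.2125]
orientation: [3.141, -0.0, -3.14]
ft_force: [0.2, -0.4, 0.9]
width: 0.0897
grip_force: 0.0
pink [0.5627 0.2942 0.05  ]
brass [0.4551 0.4738 0.05  ]
handle 367.5 [[0.5108953158740781, 0.4004035342756201], [0.5216183673355567, 0.38132188355830277], [0.42971899096099825, 0.3264787830508158], [0.4192300810612638, 0.3452673364832167]]
blade 267.0 [[0.5862792781091247, 0.446889593748496], [0.5973947607171615, 0.42704981254888763], [0.5275148102758358, 0.385108096364536], [0.5165948581366421, 0.40468825290543203]]
wr 7479.5 ((372.5, 216.0), (327.0, 122.0), -0.0) [[0.4909, -0.2504], [0.3681, -0.2406], [0.3663, 0.071], [0.4912, 0.0904]]
wr 1368.5 ((108.0, 252.5), (52.0, 71.0), 0.0) [[0.5047, -0.3897], [0.4276, -0.3756], [0.4277, -0.321], [0.5039, -0.3317]]
t 17.2 tcp [ 0.4283 -0.1332  0.2126] yaw 3.143635145754284 q [-0.449   0.2434  1.9732  0.0002  0.9251 -2.0219] w 0.09020965452236551 F [-0.966  -0.5616 -1.2499]
[-0.0017  0.0002  0.0126] 0.0020351457542844287 rows>= 0.3040365433249106
```

```bash
python3 -m creep '-.0017 0 .04 0;-.0017 0 .08 0;-.0017 0 .12 0;-.0017 0 .15 0;-.0017 0 .175 0;-.0017 0 .19 0;-.0017 0 .2 0;-.0017 0 .2 0;-.0017 0 .2 0' 0.09
python3 -m creep '0 0 0 0;0 0 0 0;0 0 0 0;0 0 0 0;0 0 0 0;0 0 0 0;0 0 0 0;0 0 0 0' 0.0 20
```

```text
time: 17.95
tcp_pos: [0.4299, -0.1336, 0.0124]
orientation: [3.141, -0.001, -3.14]
ft_force: [0.4, 0.1, 1.2]
width: 0.0901
grip_force: 0.0
time: 18.62
tcp_pos: [0.4301, -0.1344, 0.013]
orientation: [-3.141, 0.001, -3.141]
ft_force: [0.0, 0.9, 6.9]
width: 0.0597
grip_force: 20.0
```

```bash
python3 -m creep '0 0 -.02 0;0 0 -.06 0;0 0 -.1 0;0 0 -.14 0;0 0 -.17 0;0 0 -.17 0'
python3 g.py .6181 -.0858 .18 1.476
```

```text
time: 19.12
tcp_pos: [0.4316, -0.135, 0.1877]
orientation: [-3.138, 0.008, -3.141]
ft_force: [0.4, -0.3, -1.7]
width: 0.0598
grip_force: 20.0
t 19.1167 tcp [ 0.4316 -0.135   0.1877] yaw 3.1419161743112602 q [-0.4495  0.2797  2.003   0.0001  0.8504 -2.0207] w 0.05981509319768095 F [ 0.3994 -0.2558 -1.6733]
[-0.1865  0.0492  0.009 ] 1.6659161743112598 rows>= 4.630339910172965
```

```bash
python3 -m creep '-.03 .01 0 .12;-.06 .02 0 .25;-.09 .03 0 .37;-.12 .03 0 .5;-.15 .04 0 .62;-.186 .049 .005 .75;-.186 .049 .005 .87;-.186 .049 .005 1;-.186 .049 .005 1.12;-.186 .049 .005 1.25;-.186 .049 .005 1.37;-.186 .049 .005 1.5;-.186 .049 .005 1.62;-.186 .049 .005 1.666;-.186 .049 .005 1.666;-.186 .049 .005 1.666'
python3 g.py .6181 -.0858 .0135 1.476
```

```text
time: 20.45
tcp_pos: [0.6155, -0.0852, 0.1767]
orientation: [-3.14, -0.0, 1.478]
ft_force: [0.3, 0.2, -2.0]
width: 0.0598
grip_force: 20.0
t 20.45 tcp [ 0.6155 -0.0852  0.1767] yaw 1.4777802372109121 q [-0.2438  0.5246  1.61    0.0001  1.0084 -0.1508] w 0.05980457131125373 F [ 0.2915  0.1552 -1.9919]
[-0.0004  0.0028  0.1632] 0.001780237210912361 rows>= 3.9137852975620437
```

```bash
python3 -m creep '0 .0028 .04 0;0 .0028 .08 0;0 .0028 .115 0;0 .0028 .14 0;0 .0028 .15 0;0 .0028 .156 0;0 .0028 .16 0;0 .0028 .163 0;0 .0028 .164 0;0 .0028 .164 0'
python3 g.py .6181 -.0858 .013 1.476
```

```text
time: 21.28
tcp_pos: [0.6191, -0.0856, 0.0146]
orientation: [3.14, 0.0, 1.476]
ft_force: [-0.9, 0.0, -1.2]
width: 0.06
grip_force: 20.0
t 21.2833 tcp [ 0.6191 -0.0856  0.0146] yaw 1.4760706386904274 q [-0.243   0.7359  1.7191  0.0002  0.685  -0.1484] w 0.059985703456353845 F [-0.9375  0.0366 -1.2258]
[-0.0003 -0.001   0.0016] 7.063869042767124e-05 rows>= 0.04564064950177489
```

```bash
python3 -m creep '0 -.001 .001 0;0 -.001 .002 0;0 -.001 .002 0'
python3 -m creep '0 0 0 0;0 0 0 0;0 0 0 0;0 0 -.03 0;0 0 -.07 0;0 0 -.12 0;0 0 -.17 0;0 0 -.2 0;0 0 -.2 0' 0.09
python3 g.py .45 -.3 .25 1.476
```

```text
time: 21.53
tcp_pos: [0.618, -0.0855, 0.013]
orientation: [3.14, 0.0, 1.476]
ft_force: [-1.3, 0.9, 7.6]
width: 0.0599
grip_force: 20.0
time: 22.28
tcp_pos: [0.6198, -0.0858, 0.2193]
orientation: [3.131, 0.001, 1.476]
ft_force: [0.6, 0.2, -0.4]
width: 0.0901
grip_force: 0.0
t 22.2833 tcp [ 0.6198 -0.0858  0.2193] yaw 1.4758895268488048 q [-0.2432  0.4835  1.5588  0.0001  1.0886 -0.1484] w 0.09005351585977003 F [ 0.5777  0.2342 -0.4013]
[-0.2293 -0.1484 -0.0319] -0.00011047315119494527 rows>= 6.595627347757566
```

```bash
python3 -m creep '-.229 -.148 -.03 0;-.229 -.148 -.03 0;-.229 -.148 -.03 0;-.229 -.148 -.03 0;-.229 -.148 -.03 0;-.229 -.148 -.03 0;-.229 -.148 -.03 0;-.229 -.148 -.03 0;-.229 -.148 -.03 0'
cat > fin.py <<'E'
from plant import *
from h import *
np.set_printoptions(precision=4,suppress=True)
t=snapshot("top");np.savez("t9.npz",**t);s=snapshot("scene");np.savez("s9.npz",**s)
for im,roi,lo in((t,(335,185,410,245),(60,0,150)),(s,(215,250,330,330),(60,0,150))):
  for c in blobs(im,lo,(115,95,255),roi,mina=150)[:3]:
    h=cv2.convexHull(c);e=cv2.approxPolyDP(h,3,True).reshape(-1,2)
    print(cv2.contourArea(c),e.tolist());
    b=cv2.boxPoints(cv2.minAreaRect(c));q=np.array([onz(im,p,.04)[:2] for p in b]);print(q.tolist(),q.mean(0))
    u=np.array([.9955,-.0949]);n=np.array([.0949,.9955]);rel=q-[.6328,.0685];print("tin frame",np.c_[rel@u,rel@n].round(4).tolist())
    hp=np.array([onz(im,p,.04)[:2] for p in h.reshape(-1,2).astype(float)])-[.6328,.0685];print(np.c_[hp@u,hp@n].round(3).tolist())
E
python3 fin.py; python3 lid.py
```

```text
time: 23.03
tcp_pos: [0.4479, -0.3002, 0.2416]
orientation: [3.141, 0.0, 1.473]
ft_force: [0.3, 0.7, -0.3]
width: 0.09
grip_force: 0.0
1485.5 [[399, 210], [399, 233], [394, 236], [352, 234], [345, 230], [347, 206], [355, 200]]
[[0.5868418738284474, -0.016577827691157995], [0.669385978978785, -0.025280652936036624], [0.6571558831835149, -0.15382122469664308], [0.5746247292631315, -0.1431393626559903]] [ 0.622  -0.0847]
tin frame [[-0.0377, -0.0891], [0.0453, -0.0899], [0.0453, -0.219], [-0.0378, -0.2162]]
[[0.032, -0.213], [0.027, -0.215], [-0.029, -0.217], [-0.031, -0.214], [-0.037, -0.205], [-0.038, -0.186], [-0.038, -0.107], [-0.036, -0.095], [-0.034, -0.093], [-0.029, -0.09], [-0.012, -0.089], [0.015, -0.09], [0.029, -0.092], [0.032, -0.094], [0.045, -0.11]]
1755.5 [[235, 270], [289, 272], [286, 303], [231, 301], [229, 287]]
[[0.6780120574178361, -0.1433439296939581], [0.5787090346012665, -0.1529187356667017], [0.5959720901284529, -0.018325577951673465], [0.6927251770623074, -0.01892802649464157]] [ 0.6364 -0.0834]
tin frame [[0.0651, -0.2066], [-0.0328, -0.2256], [-0.0284, -0.089
[... 159 characters left out ...]
 [0.067, -0.105], [0.065, -0.201], [0.032, -0.213], [0.026, -0.214], [0.014, -0.215], [-0.014, -0.215], [-0.026, -0.213], [-0.03, -0.212]]
866.0 [[329, 251], [329, 290], [306, 289], [308, 250]]
[[0.524571807296275, 0.013522742603975832], [0.5264764726042148, 0.06627546906718482], [0.6539711248557483, 0.06304638373764715], [0.6524372898462059, 0.015225103746750138]] [0.5894 0.0395]
tin frame [[-0.1025, -0.065], [-0.1056, -0.0123], [0.0216, -0.0034], [0.0246, -0.0512]]
[[-0.105, -0.024], [-0.102, -0.012], [0.022, -0.003], [0.022, -0.016], [0.022, -0.051], [-0.014, -0.055], [-0.079, -0.06], [-0.103, -0.06]]
[332.77492877 241.07122507] [0.57942059 0.07358635 0.10997358] angle 0.44647911258679457
```

```bash
python3 - <<'E'
from h import *
np.set_printoptions(precision=4,suppress=True)
def ld(f):return dict(np.load(f))
s0,t0,s,t=ld("scene0.npz"),ld("top0.npz"),ld("s9.npz"),ld("t9.npz")
for S,T in((s0,t0),(s,t)):
    a=blobs(S,(22,70,120),(35,255,255),(310,220,350,285),5);b=blobs(T,(22,70,150),(35,255,255),(290,215,320,250),5)
    P=tri(S,cen(a[0]),T,cen(b[0]));print(cen(a[0]),cen(b[0]),P,"angle",np.arctan2(P[2]-.058,np.linalg.norm(P[:2]-[.6875,.0633])))
# lid outline (white + light blue) in top
for T in(t0,t):
    c=blobs(T,(0,0,185),(180,60,255),(265,175,345,248))[0];print(cv2.contourArea(c),cv2.approxPolyDP(cv2.convexHull(c),4,True).reshape(-1,2).tolist())
p0=onz(t0,cen(blobs(t0,(0,0,140),(180,40,255),(180,180,216,216))[0]),.03);p1=onz(t,cen(blobs(t,(0,0,140),(180,40,255),(180,180,216,216))[0]),.03);print("dish",p0,p1)
b=[cen(blobs(x,(105,120,80),(125,255,255),(430,145,460,185))[0]) for x in(t0,t)];print("glue",b)
E
```

```text
[333.9667 258.1467] [304.641 237.547] [0.5762 0.0759 0.0589] angle 0.008330665710657019
[332.8362 241.0862] [305.5556 215.8968] [0.6069 0.072  0.1326] angle 0.7436155559457308
2665.5 [[335, 192], [332, 237], [277, 234], [281, 189], [311, 185]]
1499.5 [[335, 191], [333, 216], [275, 211], [280, 189], [286, 186]]
dish [0.6951 0.3308 0.03  ] [0.695  0.3307 0.03  ]
glue [array([446.5598, 159.4453]), array([446.5514, 159.3734])]
```

```bash
python3 -c "
from plant import *
print(hand_in())"
```

```text
the job is handed in; nothing more can be done
None
```

The job is handed in at about 23 s: the lid is prised fully open (about 0.74 rad), the knife lies square within about 3 mm of midway between the jars, and the tray sits on the tin's right with a gap of about 28 mm; the jars, dish and glue bottle did not move.

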